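# Hang the coin tote on the rolling case and raise its pull handle

## Task

Get the rolling transport case ready to be wheeled off: first hang the coin tote by its handle across both prongs of the hook on the front of the case, without tipping or dropping it, and let go of it. Then squeeze the button in the case's pull handle and draw the handle up past its first stop, all the way to the second, and finish while holding it there: still gripping the handle, button squeezed in, fully extended. Leave the other things on the tables alone.

Things in the scene. Friction and masses are not known exactly. Their poses are not given: they have to be found in the camera images.
- tote: Open grey tray 160 mm long (x), 80 wide (y), 55 high, holding fixed paper coin rolls, about 0.5 kg, balanced under the middle of its rigid steel arch handle: round bar 10 mm thick, straight top 132 mm long along x, uprights at x = +-83 mm, 85 mm free between tray rim and bar. Starts upright on the side table. Origin: centre of the underside, z up.
- tote_bar (a point): Middle of the tote's handle bar (on the bar's axis), 145 mm above the tote's underside; axes as the tote's.
- case: Dark rolling case, fixed, 780 mm tall, 300 deep (x), 440 wide (y), on the floor beside the tables; flat top 30 mm above the table tops. Origin on the floor under its centre. On its front panel, near the top, a double steel hook: two prongs 8 mm thick, 84 mm apart along y. x points out of the front panel, -x is its back (pull handle), z up. Open floor in front of the panel, 190 mm wide or more.
- hook_seat (a point): Middle of the tote's bar when it hangs across both prongs (room for a gripper between them): on the bar's axis, 53 mm out of the front panel, 21 mm above the table tops; axes as the case's. Upturned tips are 14 to 22 mm further out along x, their top 19 mm above this point: bring the bar in from outside 25 mm or more above this point, tray below the prongs (underside 13 mm below it), then lower.
- grip: Black bar grip of the telescoping pull handle, 26 mm thick (x), 190 long (y), 26 high, on two flat tubes at y = +-80 mm, free below between them (38 mm to the case when down). Origin: centre of the bar, 85 mm above the table tops when down; axes as the case's. Moves only straight up and down; 0.5 kg, 3 N friction, drops when the button is in and nobody holds it.
- button_face (a point): Centre of the face of the release button (42 mm long along the bar, 16 high) at the middle of the grip's back face, 18 mm from the grip's centre towards -x; it stands 5 mm out of the bar. Squeezing the bar front to back at its middle presses it. The point stays with the grip.
- handle (a joint): Height of the pull handle, m: 0 all the way down, 0.12 first stop, 0.24 second stop (end of travel). Locked at each of these (2 mm play) unless the button is in; with the button kept in it passes the first stop freely.
- button (a joint): Travel of the release button, m: 0 out, 0.005 flush with the bar; unlocks from 0.0035. Spring: 3 N to start, 8 N fully in. Let go between stops, the pins ride on the tube, the button stays partly in, and the handle locks at the next stop it meets.
- piggy_bank: Pink china piggy bank 140 mm long, 115 high, on the side table. Leave alone. Origin: centre of the underside.
- paper_cup: White paper cup, 74 mm across, 85 high, on the side table. Leave alone. Origin: centre of the underside.
- collecting_tin: Round metal collecting tin, 92 mm across, 125 high, coin slot in the lid, on the side table. Leave alone. Origin: centre of the underside.

How it is judged:
By the outcome, as a careful person would: the job done as asked, in the order asked, and still so for the second after the job is handed in, while the arm keeps its last pose, push and grip.
It also fails if it takes over 67 s, if anything falls off the work surface, if the arm or the gripper's body presses on something with over 40 N, if the wrist force passes 120 N, or if a joint passes its speed limit or range.

## Robot

A 6-joint arm with a two-finger parallel gripper is mounted at the origin on the work surface. World frame = base frame: x ahead of the robot, y to its left, z up, the work surface at z = 0. Lengths are in mm, angles in rad, forces in N, time in s.
With the tool pointing down it reaches from about 275 to 1000 mm from the base axis. Payload 8.4 kg.
Tool frame: the origin (TCP) lies between the finger pads; the fingertips stand 22 mm ahead of it and the grasp point (between the pads) lies 3 mm ahead of it (r.nose_length is the z of the fingertips in the tool frame, in mm); z points along the fingers, y is the line along which they close (so a half turn about z gives the same grasp; the last joint's range is limited). The gripper opens to 85 mm and grips with 20 to 120 N. Pads are 22 mm wide; open, the fingers measure 114 mm over their backs; the gripper's body (76 mm by 85 mm) begins 54 mm behind the grasp point. The pads swing forward as they close: fully open they stand 13 mm farther back than shut.
Start: joints at [1.28, 0.353, 1.633, -0, 1.155, -0.002], TCP at [178, 599.119, 253.281] pointing down, gripper open.
Joint ranges: [-2.63, 2.63], [-0.92, 2.1], [0.06, 2.66], [-1.3, 4.44], [0, 2.69], [-3.02, 3.02]. Speed limits (rad/s): [2.22, 2.22, 2.79, 3.14, 3.14, 3.14].

## Interface

Orientations are given as [roll, pitch, yaw] about the fixed x, y, z axes, in that order (R = Rz(yaw) Ry(pitch) Rx(roll)).
In Python, from rig import r, imaging, job gives the robot as it stands (r), with the cameras (imaging) and the job (job).
- The arm moves only by the shell command python3 steer.py 'ROWS' [FORCE]. ROWS is rows parted by semicolons, their numbers by spaces, 1 to 5 of them, each of 7 numbers: a rotation vector rx, ry, rz in rad, then dx, dy, dz in mm, then the opening from 0.0 (shut) to 1.0 (fully open); each row shifts and turns the commanded pose from where the row before left it, along the tool's axes as they then stand; what a row does not reach is not made up. A row lasts 1/12 s, in which the tool goes at most 41.7 mm and 0.125 rad, less where a joint would pass 70% of its speed; a pose out of reach is approached as far as the arm can. The fingers move at their own pace and stop on an object; FORCE is the grip in N (left out, the last holds). Time passes only in rows, so rows that do not move let the fingers close. It prints the time, the measured TCP pose, the force, the opening and the grip force at its end.
- r.sense(): the state, without advancing time (a new reading comes with each control period).
- imaging.grab_frame(name): name is "scene" or "top" or "wrist"; returns the picture (400x640x3 uint8, red, green, blue); there is no depth.
- imaging.camera_params(name): a dict with "fx", "fy", "cx", "cy" (pixels), "rvec" (rotation vector, rad) and "tvec" (3), from world to camera coordinates, as OpenCV has them. Camera axes: x right, y down, z forward; pixel columns grow to the right and rows downward; lengths in mm; the calibration is good to about 2 mm. A picture is of the moment at which its call begins: read the wrist's pose just before it. camera_params takes no time and is no camera call; for the wrist camera it gives the pose at the moment of the call.
- job.sign_off(): hands the job in; it is judged then, once.
The state is a dict: "clock": time; "qpos": joint angles; "qvel": joint speeds; "joint_efforts": joint torques, N m; "eef_pos": TCP position; "tcp_rot": TCP orientation; "contact_force": force on the tool from outside, world axes, zero at the start; "wrist_torque": the same for the moment, N m; "opening": opening from 0.0 (shut) to 1.0 (fully open); "grasp_force": force on a finger pad.
Only numpy, scipy, OpenCV 4.12 (cv2) and the standard library are available. Lean on these libraries where they do the work, as an engineer would, in place of code of your own. Each camera call takes 0.05 s, during which the arm holds its last target. There are 200 camera calls.

## Working session

There is one attempt and no reset: what is moved stays moved. The work goes in short steps, Python scripts to look and compute and a shell command to move; the robot and the scene stay as the last step left them, time stands still between calls to the robot, and variables do not carry over. Pictures are saved under pics/ and viewed, at most 10 in all, crops included, and the job is handed in when it is done.

```bash
ls; mkdir -p pics; python3 - <<'E'
from rig import r, imaging, job
import cv2
for n in("scene","top"):
    cv2.imwrite(f"pics/{n}0.png",imaging.grab_frame(n)[:,:,::-1]); print(n,imaging.camera_params(n))
s=r.sense(); print({k:s[k] for k in("clock","eef_pos","tcp_rot","opening","contact_force")})
E
```

```text
pics
rig.py
steer.py
scene {'fx': 449.0292328470568, 'fy': 449.0292328470568, 'cx': 326.21806766547473, 'cy': 202.6160124216614, 'rvec': array([ 1.36766852,  2.08207772, -0.9715521 ]), 'tvec': array([  84.10232568, -595.70123375, 1936.93370858])}
top {'fx': 433.64090634645925, 'fy': 433.64090634645925, 'cx': 329.8254306185465, 'cy': 204.0540507413261, 'rvec': array([ 2.14840921, -2.16025434,  0.12666987]), 'tvec': array([ 140.91369385,  542.90325561, 1095.34494721])}
{'clock': 0.1, 'eef_pos': array([177.89434061, 598.72297266, 252.61025334]), 'tcp_rot': array([-3.14031256e+00,  2.29532450e-05,  2.85280060e+00]), 'opening': 0.9983235324566305, 'contact_force': array([-0.68217449, -0.32257882,  1.07128499])}
```

View pics/scene0.png

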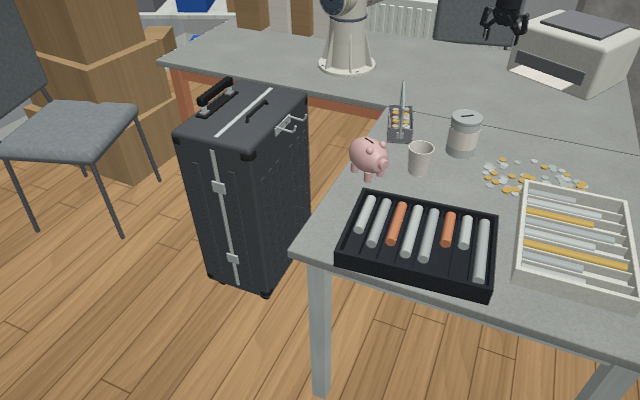

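View pics/top0.png

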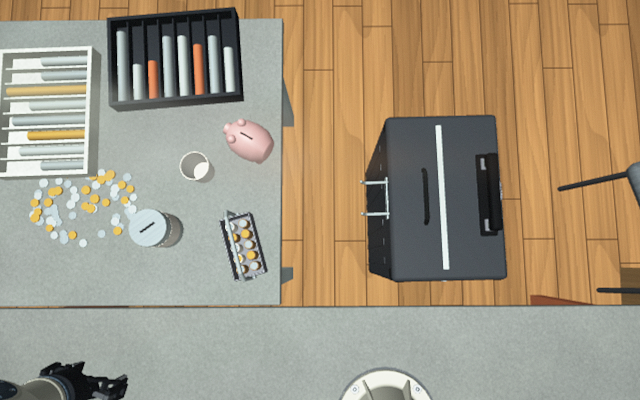

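The scene view shows the case (grip near (215,92), hook near (290,123)) and the tote at (400,122). In the top view the tote is at (243,245), the hook at (375,198) and the grip at (488,194). Next, magnified crops.

```bash
python3 - <<'E'
import cv2,numpy as np
t=cv2.imread("pics/top0.png");s=cv2.imread("pics/scene0.png")
def c(im,x,y,w,h,k): return cv2.resize(im[y:y+h,x:x+w],None,fx=k,fy=k,interpolation=cv2.INTER_CUBIC)
# tiles: each 400x300
a=c(t,200,205,100,75,4);b=c(t,350,160,100,75,4);d=c(s,370,75,100,75,4);e=c(s,185,70,133,100,3)[:300,:399]
e=cv2.copyMakeBorder(e,0,300-e.shape[0],0,400-e.shape[1],0)
cv2.imwrite("pics/m1.png",np.vstack([np.hstack([a,b]),np.hstack([d,e])]))
E
```

```text
(no output)
```

View pics/m1.png

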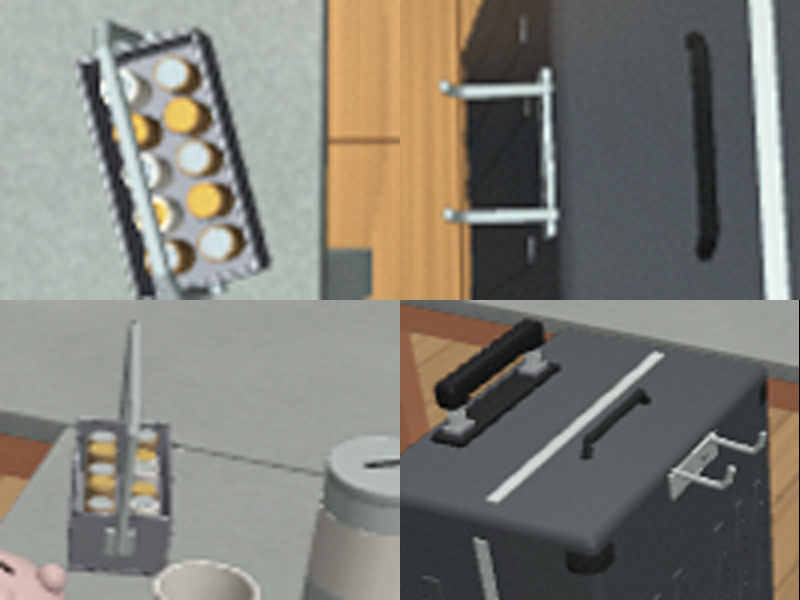

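The crops show the tote bar in the top view from about (226,213) to (243,277), and the prong tips at top (361.3,182) and (362.5,213.5) and scene (295.3,126.7) and (306,115.3). The grip ends are at about scene (200,99) and (230,79).

```bash
cat > h.py <<'E'
import numpy as np,cv2
from rig import r, imaging, job
def ray(P,uv):
    R=cv2.Rodrigues(np.array(P["rvec"]))[0]
    d=R.T@np.array([(uv[0]-P["cx"])/P["fx"],(uv[1]-P["cy"])/P["fy"],1.])
    return -R.T@np.array(P["tvec"]),d/np.linalg.norm(d)
def plane(P,uv,z):
    o,d=ray(P,uv); return o+d*(z-o[2])/d[2]
def tri(obs):
    A=np.zeros((3,3));b=np.zeros(3);rs=[ray(P,u) for P,u in obs]
    for o,d in rs:
        M=np.eye(3)-np.outer(d,d);A+=M;b+=M@o
    x=np.linalg.solve(A,b)
    return x,[round(float(np.linalg.norm(np.cross(x-o,d))),1) for o,d in rs]
def proj(P,X):
    return cv2.projectPoints(np.array([X],float),np.array(P["rvec"]),np.array(P["tvec"]),np.array([[P["fx"],0,P["cx"]],[0,P["fy"],P["cy"]],[0,0,1]]),None)[0].ravel()
E
python3 - <<'E'
from h import *
np.set_printoptions(precision=1,suppress=True)
T,S=imaging.camera_params("top"),imaging.camera_params("scene");W=imaging.camera_params("wrist")
print("campos",ray(T,(0,0))[0],ray(S,(0,0))[0],ray(W,(0,0))[0],ray(W,(320,200))[1])
for n,a,b in(("tipA",(361.3,182),(295.3,126.7)),("tipB",(362.5,213.5),(306,115.3)),("grip",(488,194),(215,91))): print(n,tri([(T,a),(S,b)]))
for u in((226.2,213),(243,277)): print("bar",plane(T,u,145))
for u in((482,153),(498,153),(477,235),(499,235)): print("grip",plane(T,u,98))
# grip dark mask in top
im=cv2.imread("pics/top0.png");g=im.max(2)
m=(g[140:250,465:510]<28).astype(np.uint8);n,l,st,c=cv2.connectedComponentsWithStats(m);print(st[1:][st[1:,4]>40]+[465,140,0,0,0])
print("\n".join("".join("%4d"%v for v in g[y,465:512:2]) for y in range(146,244,8)))
for u in((389,117),(385,280),(496,116),(507,277)): print("casetop",plane(T,u,30))
E
```

```text
campos [ 404.   130.9 1155. ] [1746.2  665.2  788.6] [106.8 620.8 373.6] [ 0.3 -0.1 -1. ]
tipA (array([601.4,  56.3,  30.6]), [1.5, 1.5])
tipB (array([518. ,  54.9,  30. ]), [2.2, 2.2])
grip (array([ 564.4, -264.8,   76.5]), [6.0, 6.0])
bar [510.2 380.4 145. ]
bar [361.8 338.  145. ]
grip [ 661.4 -241.6   98. ]
grip [ 661.1 -281.2   98. ]
grip [ 457.8 -219.6   98. ]
grip [ 457.6 -272.9   98. ]
[[486 172  17  60 330]]
  83  85  84  81  85  84  86  82  84  86  84  83  83  83  83  80  90 166 182 179 175 160 185 180
  88  85  84  85  86  81  68  56  51  51  53  35  33  28  35  32  48 153 181 182 180 158 178 177
  86  87  83  86  87  66  38  34 141 152  27  31  39  39  39  38  31 148 176 178 182 166 166 186
  87  84  89  89  86  90  30  38  40  47  44  27  37  41  40  36  32  86 159 180 181 171 156 183
  85  88  85  86  90  90  32  32  34  32  33  22  28  37  36  35  30  56 161 178 179 181 162 185
  86  86  89  87  89  88  49  32  32  31  34  24  22  28  35  34  30  70 128 164 184 181 168 170
  88  88  86  85  88  88  61  28  28  34  29  27  19  26  31  31  28  15 187 158 185 180 174 170
  88  87  90  87  85  84  91  22  33  29  34  30  12  22  34  34  29  26  62 165 170 179 177 173
  85  89  88  84  88  86  88  32  31  29  34  29  19  22  36  34  31  29  40 151 169 181 180 178
  86  86  85  85  87  84  85  54  33  29  44  64  14  21  30  35  30  29  26 149 170 171 177 182
  84  88  87  88  85  85  87  76  28  29 130 164  36  21  28  36  31  30  25  87 169 172 175 185
  88  86  90  87  87  87  87  91  27  28  30  28  26  27  24  24  50  86  83  60 160 175 172 184
  88  88  91  87  89  91  89  86  87  88  86  88  87  85  86  89  87  84  86  74 143 174 173 178
casetop [778.3 -21.8  30. ]
casetop [347.7  -2.1  30. ]
casetop [ 778.9 -307.8   30. ]
casetop [ 353.8 -313.6   30. ]
```

```bash
python3 steer.py '0 0 0 -32 -16 -10 1; 0 0 0 -32 -16 -10 1; 0 0 0 -32 -16 -10 1; 0 0 0 -32 -16 -10 1; 0 0 0 -32 -16 0 1' && python3 steer.py '0 0 0 -32 -16 0 1; 0 0 0 -32 -16 0 1; 0 0 -0.114 0 0 0 1; 0 0 -0.114 0 0 0 1;  0 0 -0.114 0 0 0 1' && python3 steer.py '0 0 -0.114 0 0 0 1; 0 0 -0.114 0 0 0 1; 0 0 0 0 0 0 1; 0 0 0 0 0 0 1'
python3 - <<'E'
from h import *
import pickle
W=imaging.camera_params("wrist");im=imaging.grab_frame("wrist")[:,:,::-1];pickle.dump(W,open("w1.pkl","wb"))
cv2.imwrite("pics/w1.png",im);print(r.sense()["eef_pos"],r.sense()["tcp_rot"],ray(W,(0,0))[0],proj(W,(510,380,145)),proj(W,(362,338,145)))
E
```

```text
clock: 0.52
eef_pos: [309.8, 476.3, 295.0]
tcp_rot: [3.139, 0.001, 2.853]
contact_force: [0.7, 0.9, 0.4]
opening: 1.0
grasp_force: 0.0
clock: 0.93
eef_pos: [361.4, 427.1, 293.0]
tcp_rot: [-3.141, -0.001, -3.085]
contact_force: [-0.0, 0.9, 0.7]
opening: 1.003
grasp_force: 0.0
clock: 1.27
eef_pos: [360.7, 427.8, 293.0]
tcp_rot: [-3.141, -0.0, -2.864]
contact_force: [-0.6, 0.1, 0.3]
opening: 0.997
grasp_force: 0.0
[360.75180177 427.87728478 293.07530278] [-3.14136199e+00 -3.28973879e-04 -2.86436766e+00] [289.39249887 408.64298424 414.00630697] [233.83174532 316.78611427] [219.75801454 164.50574932]
```

View pics/w1.png

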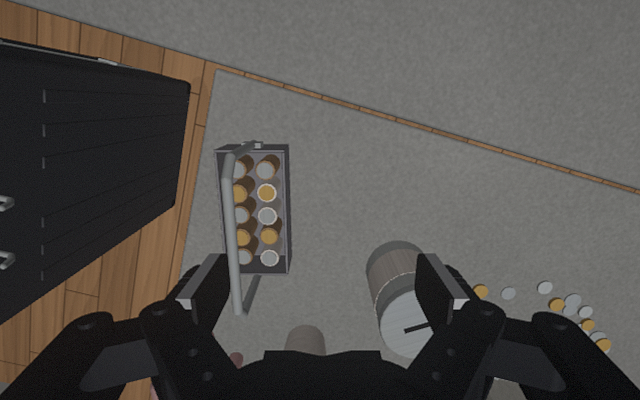

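The wrist view shows the bar from about (228,158) to (238,313), parallel to the image's vertical axis, so the yaw is right. The fingers stand well clear of the tin.

```bash
python3 - <<'E'
from h import *
import pickle
np.set_printoptions(precision=2,suppress=True)
T=imaging.camera_params("top");W=pickle.load(open("w1.pkl","rb"))
def axis(f,u0,u1,half=9):  # refine bar centre line by bright-profile per scan across
    g=cv2.GaussianBlur(cv2.cvtColor(cv2.imread(f),cv2.COLOR_BGR2LAB),(3,3),0).astype(float)
    return g
# end-to-end correspondence and plane intersection
def line(Pa,a0,a1,Pb,b0,b1):
    oa,d0=ray(Pa,a0);_,d1=ray(Pa,a1);na=np.cross(d0,d1);na/=np.linalg.norm(na)
    ob,e0=ray(Pb,b0);_,e1=ray(Pb,b1);nb=np.cross(e0,e1);nb/=np.linalg.norm(nb)
    d=np.cross(na,nb);print("sin",np.linalg.norm(d));d/=np.linalg.norm(d)
    p=np.linalg.lstsq(np.array([na,nb,d]),np.array([na@oa,nb@ob,d@np.array([436,359,145])]),rcond=None)[0];return p,d
p,d=line(T,(227.5,218),(242,273),W,(230,175),(237,300));print("line",p,d)
print("ends",tri([(T,(226.2,211.5)),(W,(238,314))]),tri([(T,(244,279)),(W,(227,157))]))
for u in((228,157),(238,314),(233,235)): print(plane(W,u,145))
a=cv2.resize(cv2.imread("pics/top0.png")[200:290,205:280],None,fx=6,fy=6,interpolation=cv2.INTER_CUBIC)
b=cv2.resize(cv2.imread("pics/w1.png")[135:330,190:308],None,fx=2.75,fy=2.75,interpolation=cv2.INTER_CUBIC)[:540]
b=cv2.copyMakeBorder(b,0,540-b.shape[0],0,0,0)
cv2.imwrite("pics/m2.png",np.hstack([a,b]));print(a.shape,b.shape)
E
```

```text
sin 0.46965328131442863
line [436.   361.76 132.87] [0.96 0.26 0.06]
ends (array([514.67, 382.7 , 134.13]), [0.5, 0.5]) (array([357.01, 338.86, 130.25]), [0.5, 0.5])
[353.68 343.56 145.  ]
[505.65 383.35 145.  ]
[423.29 361.82 145.  ]
(540, 450, 3) (540, 324, 3)
```

View pics/m2.png

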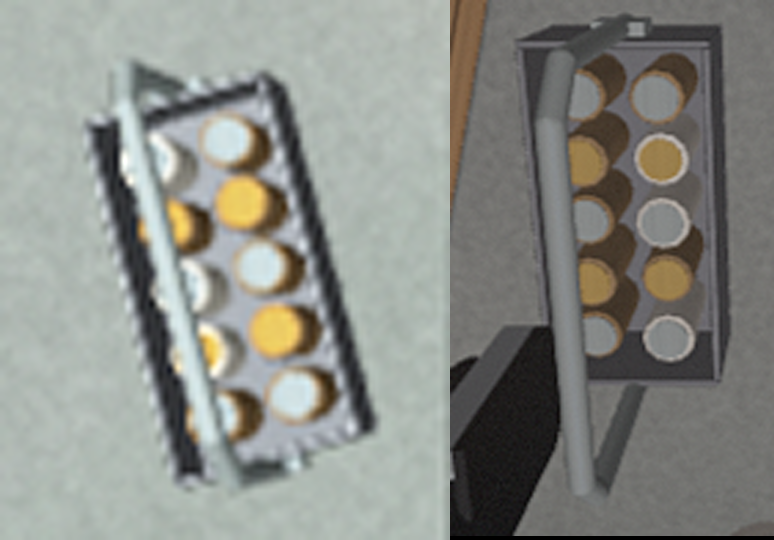

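The crops show the straight bar with bevelled ends. Its midline is at wrist (233,235), and its ends are at about top (226,212) and (244,280). I'll hover over it and look again with the wrist camera.

```bash
python3 steer.py '0 0 0 -18 -28 10 1; 0 0 0 -18 -28 15 1; 0 0 0 -17 -29 15 1; 0 0 0 0 0 25 1;0 0 0 0 0 10 1' && python3 steer.py '0 0 0 0 0 0 1; 0 0 0 0 0 0 1'
python3 - <<'E'
from h import *
import pickle
np.set_printoptions(precision=1,suppress=True)
W1=pickle.load(open("w1.pkl","rb"));
print("tray ends mid",plane(W1,(252.2,147.7),55),plane(W1,(258,273),55))
W=imaging.camera_params("wrist");im=imaging.grab_frame("wrist")[:,:,::-1];pickle.dump(W,open("w2.pkl","wb"))
cv2.imwrite("pics/w2.png",im);s=r.sense();print(s["eef_pos"],s["tcp_rot"],s["qpos"],ray(W,(0,0))[0],proj(W,(510,380,145)),proj(W,(362,338,145)),proj(W,s["eef_pos"]),proj(W,s["eef_pos"]-[0,0,70]))
E
```

```text
clock: 1.73
eef_pos: [435.4, 359.1, 215.7]
tcp_rot: [-3.14, -0.003, -2.866]
contact_force: [-0.7, -0.1, -0.9]
opening: 1.004
grasp_force: 0.0
clock: 1.9
eef_pos: [434.7, 361.4, 218.2]
tcp_rot: [-3.141, -0.001, -2.861]
contact_force: [0.7, -0.0, 0.8]
opening: 0.996
grasp_force: 0.0
tray ends mid [357.3 346.   55. ] [510.8 387.1  55. ]
[435.1 361.9 219. ] [ 3.1  0.  -2.9] [ 0.7  0.3  1.8  0.   1.  -1.2] [363.6 342.  339.3] [316.4 321.5] [316.2  98.8] [320.4 283.4] [320.9 224.1]
```

View pics/w2.png

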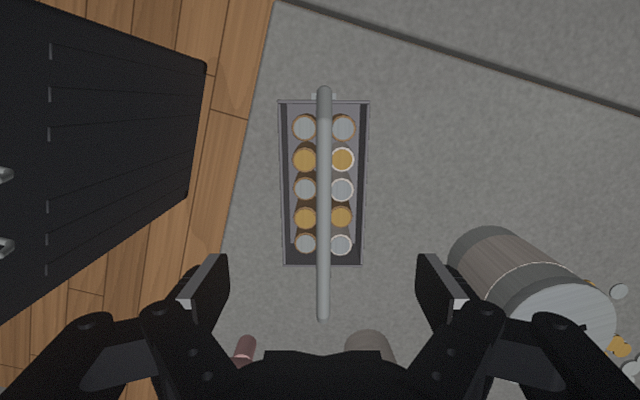

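The bar lies along columns 322–324, rows 86–320, centred between the fingers (TCP line at column 321). I'll check its height from the two wrist views.

```bash
python3 - <<'E'
from h import *
import pickle
A,B=[pickle.load(open(f"w{i}.pkl","rb")) for i in(1,2)]
print(tri([(A,(228,157)),(B,(324,87))]),tri([(A,(238,313)),(B,(322.7,319))]));print(plane(B,(323.3,210),145))
E
python3 steer.py '0 0 0 0 1.3 14 1; 0 0 0 0 0 14 1; 0 0 0 0 0 14 1; 0 0 0 0 0 14 1;0 0 0 0 0 15 1'; python3 steer.py '0 0 0 0 0 0 1; 0 0 0 0 0 0 1'
```

```text
(array([354.75190682, 341.20043367, 138.15191388]), [0.9, 0.9]) (array([504.76864277, 383.30954652, 146.11600588]), [0.9, 0.9])
[426.76440679 361.08592426 145.        ]
clock: 2.37
eef_pos: [435.2, 363.8, 148.5]
tcp_rot: [3.14, 0.003, -2.86]
contact_force: [-0.1, -0.6, -0.1]
opening: 1.0
grasp_force: 0.0
clock: 2.53
eef_pos: [434.7, 363.0, 148.0]
tcp_rot: [3.141, 0.0, -2.86]
contact_force: [0.2, -0.6, -0.7]
opening: 0.998
grasp_force: 0.0
```

```bash
for i in 1 2 3; do python3 steer.py '0 0 0 0 0 0 0; 0 0 0 0 0 0 0; 0 0 0 0 0 0 0; 0 0 0 0 0 0 0' 70 | tail -3; done; python3 steer.py '0 0 0 0 0 -4 0; 0 0 0 0 0 -8 0; 0 0 0 0 0 -12 0; 0 0 0 0 0 -12 0; 0 0 0 0 0 -12 0';python3 steer.py '0 0 0 0 0 -12 0; 0 0 0 0 0 -8 0; 0 0 0 0 0 0 0; 0 0 0 0 0 0 0; 0 0 0 0 0 0 0'
python3 - <<'E'
from rig import r, imaging, job
s=r.sense();print(s["wrist_torque"],s["contact_force"])
E
```

```text
contact_force: [-0.9, -0.4, 0.2]
opening: 0.453
grasp_force: 0.0
contact_force: [-1.2, -0.9, 6.3]
opening: 0.088
grasp_force: 68.3
contact_force: [-1.3, -1.2, 5.0]
opening: 0.09
grasp_force: 68.3
clock: 3.95
eef_pos: [435.0, 362.3, 196.6]
tcp_rot: [3.142, 0.0, -2.86]
contact_force: [-0.3, 0.7, -6.5]
opening: 0.091
grasp_force: 68.1
clock: 4.37
eef_pos: [434.6, 362.0, 214.9]
tcp_rot: [-3.141, -0.001, -2.86]
contact_force: [0.6, 0.6, -5.9]
opening: 0.086
grasp_force: 68.3
[-0.03797368  0.0310946  -0.00796842] [ 0.56962256  0.55282303 -5.86719558]
```

```bash
python3 steer.py '0 0 0.09 -8 0 -5 0; 0 0 0.1 -16 0 -5 0; 0 0 0.09 -20 0 -5 0; 0 0 0 -20 -8 -5 0; 0 0 0 -20 -16 0 0' && python3 steer.py '0 0 0 -18 -20 0 0;0 0 0 -10 -20 0 0;0 0 0 -4 -20 0 0;0 0 0 0 -20 0 0;0 0 0 0 -20 0 0'&& python3 steer.py '0 0 0 0 -16 0 0;0 0 0 0 -8 0 0;0 0 0 0 0 0 0;0 0 0 0 0 0 0;0 0 0 0 0 0 0'
python3 - <<'E'
from h import *
import pickle
np.set_printoptions(precision=2,suppress=True)
W=imaging.camera_params("wrist");im=imaging.grab_frame("wrist")[:,:,::-1];pickle.dump(W,open("w3.pkl","wb"))
cv2.imwrite("pics/w3.png",im);s=r.sense();print(s["eef_pos"],s["tcp_rot"],ray(W,(0,0))[0],proj(W,(601,56,36)),proj(W,(518,55,36)))
T=imaging.camera_params("top");print("table edge",plane(T,(282,200),0),plane(T,(281,290),0)); 
for u in((435.5,126),(446,268)): print("strip",plane(T,u,31))
E
```

```text
clock: 4.78
eef_pos: [519.3, 346.8, 235.4]
tcp_rot: [3.14, 0.001, -3.14]
contact_force: [0.9, 0.4, -6.7]
opening: 0.093
grasp_force: 68.3
clock: 5.2
eef_pos: [550.1, 244.1, 233.9]
tcp_rot: [-3.141, -0.002, -3.141]
contact_force: [-0.7, -0.7, -6.7]
opening: 0.091
grasp_force: 68.3
clock: 5.62
eef_pos: [550.6, 222.4, 235.3]
tcp_rot: [3.141, 0.0, -3.14]
contact_force: [0.6, 0.2, -6.3]
opening: 0.086
grasp_force: 68.3
[550.56 222.45 235.31] [ 3.14  0.   -3.14] [476.37 223.12 356.25] [166.81 223.11] [154.27 145.85]
table edge [559.68 266.7    0.  ] [321.64 267.29   0.  ]
strip [ 752.21 -145.     31.  ]
strip [ 377.32 -158.67   31.  ]
```

View pics/w3.png

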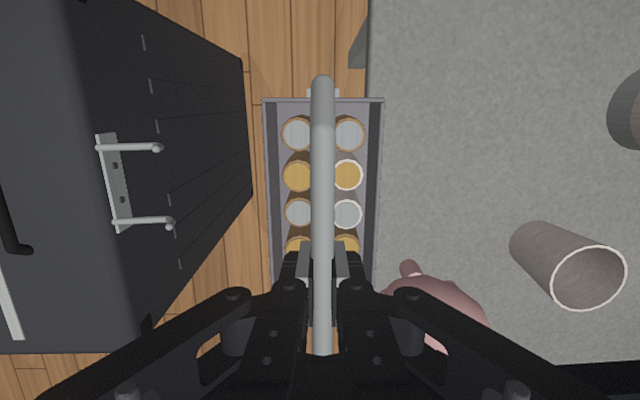

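Prong tips are at (158,147) and (170,224) in the wrist view, with roots near (100,147) and (118,222). The tote hangs level in the gripper.

```bash
python3 - <<'E'
from h import *
import pickle
np.set_printoptions(precision=2,suppress=True)
T,S=imaging.camera_params("top"),imaging.camera_params("scene");W=pickle.load(open("w3.pkl","rb"))
for n,t,s,w in(("A",(361.3,182),(295.3,126.7),(170,223.5)),("B",(362.5,213.5),(306,115.3),(158,147))):
    print(n,tri([(T,t),(W,w)]),tri([(S,s),(W,w)]),tri([(T,t),(S,s),(W,w)]),plane(W,w,36),plane(T,t,36))
# prong shafts z=16 level-ish, axis z=12
for w in((105,148),(123,222)): print("root",plane(W,w,12))
for w in((5,190),(22,338)): print("strip W",plane(W,w,30))
E
```

```text
A (array([603.34,  55.23,  28.63]), [1.0, 1.0]) (array([602.79,  58.11,  31.99]), [0.7, 0.7]) (array([602.28,  56.73,  31.24]), [1.8, 1.6, 1.0]) [601.45  59.38  36.  ] [601.09  55.29  36.  ]
B (array([520.08,  52.57,  24.35]), [0.6, 0.6]) (array([519.55,  57.29,  31.57]), [0.9, 0.9]) (array([518.9 ,  55.32,  30.38]), [2.4, 2.2, 1.1]) [519.14  58.57  36.  ] [518.27  53.34  36.  ]
root [523.53 -11.23  12.  ]
root [609.05  -7.13  12.  ]
strip W [ 565.88 -114.24   30.  ]
strip W [ 755.96 -147.79   30.  ]
```

```bash
python3 steer.py '0 0 -0.035 -3 -8 0 0; 0 0 0 -4 -16 0 0; 0 0 0 -3 -20 0 0; 0 0 0 0 -20 8 0; 0 0 0 0 -18 16 0' && python3 steer.py '0 0 0 0 -12 20 0;0 0 0 0 -6 20 0;0 0 0 0 0 20 0;0 0 0 0 0 20 0;0 0 0 0 0 20 0'&& python3 steer.py '0 0 0 0 0 20 0;0 0 0 0 0 20 0;0 0 0 0 0 10 0;0 0 0 0 0 4 0;0 0 0 0 0 0 0'; python3 steer.py '0 0 0 0 0 0 0;0 0 0 0 0 0 0'
```

```text
clock: 6.08
eef_pos: [564.8, 140.2, 212.9]
tcp_rot: [3.141, 0.004, -3.104]
contact_force: [0.9, -0.0, -6.0]
opening: 0.089
grasp_force: 68.3
clock: 6.5
eef_pos: [564.2, 122.6, 110.5]
tcp_rot: [3.141, 0.001, -3.105]
contact_force: [0.4, 0.3, -5.3]
opening: 0.088
grasp_force: 68.3
clock: 6.92
eef_pos: [563.6, 122.2, 56.7]
tcp_rot: [-3.141, -0.001, -3.105]
contact_force: [-0.7, -0.2, -5.9]
opening: 0.089
grasp_force: 68.4
clock: 7.08
eef_pos: [564.8, 122.1, 58.5]
tcp_rot: [3.141, 0.002, -3.105]
contact_force: [0.1, -0.5, -5.7]
opening: 0.091
grasp_force: 68.4
```

```bash
python3 steer.py '0 0 0 2 -8 0 0; 0 0 0 3 -14 0 0; 0 0 0 0 -16 0 0; 0 0 0 0 -16 0 0; 0 0 0 0 -14 0 0' && python3 steer.py '0 0 0 0 -10 0 0;0 0 0 0 -6 0 0;0 0 0 0 0 0 0;0 0 0 0 0 0 0'
python3 - <<'E'
from h import *
a=imaging.grab_frame("wrist")[:,:,::-1];b=imaging.grab_frame("scene")[70:170,240:373,::-1]
cv2.imwrite("pics/m4.png",np.vstack([a[:,:],cv2.resize(b,None,fx=2,fy=2,interpolation=2)[:, :].copy() if 0 else cv2.copyMakeBorder(cv2.resize(b,None,fx=2,fy=2,interpolation=2),0,0,0,374,0)]))
E
```

```text
clock: 7.5
eef_pos: [561.0, 51.6, 57.8]
tcp_rot: [-3.141, 0.0, -3.106]
contact_force: [0.4, 0.2, -5.9]
opening: 0.09
grasp_force: 68.5
clock: 7.83
eef_pos: [561.9, 37.4, 57.4]
tcp_rot: [3.141, 0.0, -3.106]
contact_force: [0.6, 0.8, -6.7]
opening: 0.089
grasp_force: 68.5
```

View pics/m4.png

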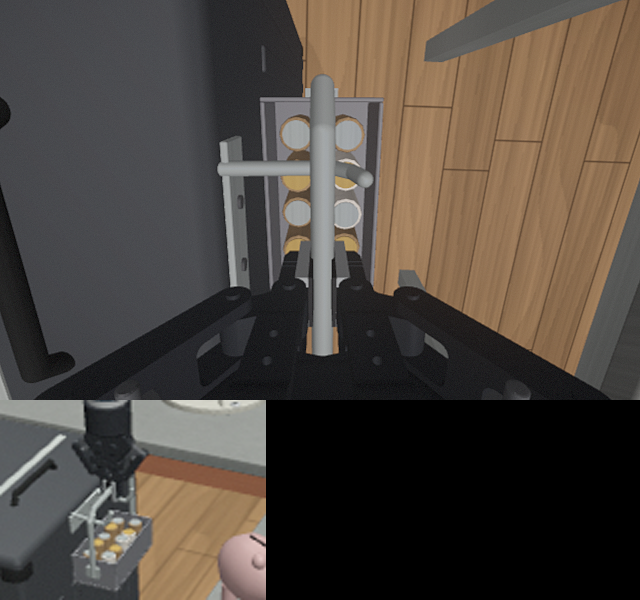

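The bar (column 323) sits between the hook plate (column 235) and the upturned tip (column 366), with the tray below the prongs. Lowering.

```bash
python3 steer.py '0 0 0 0 0 6 0; 0 0 0 0 0 8 0; 0 0 0 0 0 8 0; 0 0 0 0 0 4 0; 0 0 0 0 0 2 0'; python3 steer.py '0 0 0 0 0 1 0;0 0 0 0 0 1 0;0 0 0 0 0 0 0;0 0 0 0 0 0 0'; python3 steer.py '0 0 0 0 0 1 0;0 0 0 0 0 1 0;0 0 0 0 0 0 0;0 0 0 0 0 0 0'
```

```text
clock: 8.35
eef_pos: [561.0, 37.8, 27.9]
tcp_rot: [-3.142, -0.002, -3.105]
contact_force: [-0.2, 0.6, -6.4]
opening: 0.092
grasp_force: 68.5
clock: 8.68
eef_pos: [562.0, 37.6, 27.5]
tcp_rot: [3.142, 0.0, -3.105]
contact_force: [-0.2, 0.5, -6.8]
opening: 0.088
grasp_force: 68.5
clock: 9.02
eef_pos: [561.8, 37.6, 25.3]
tcp_rot: [-3.142, -0.0, -3.105]
contact_force: [0.5, 0.1, -5.8]
opening: 0.089
grasp_force: 68.5
```

```bash
for i in 1 2 3; do python3 steer.py '0 0 0 0 0 1 0;0 0 0 0 0 0 0;0 0 0 0 0 0 0' | egrep 'eef|cont'; done
```

```text
eef_pos: [561.8, 37.6, 24.2]
contact_force: [-0.0, 0.5, -6.0]
eef_pos: [561.9, 37.6, 23.4]
contact_force: [-0.4, -0.3, -3.6]
eef_pos: [562.0, 37.6, 23.1]
contact_force: [-3.5, -0.2, 7.4]
```

```bash
python3 steer.py '0 0 0 0 0 -0.4 0.09;0 0 0 0 0 0 0.12;0 0 0 0 0 0 0.2;0 0 0 0 0 0 0.35;0 0 0 0 0 0 0.4' 20;python3 steer.py '0 0 0 0 0 0 0.4;0 0 0 0 0 0 0.4;0 0 0 0 0 0 0.4;0 0 0 0 0 0 0.4'
python3 - <<'E'
from h import *
cv2.imwrite("pics/w5.png",imaging.grab_frame("wrist")[:,:,::-1])
E
```

```text
clock: 10.18
eef_pos: [562.1, 37.6, 22.8]
tcp_rot: [3.142, 0.001, -3.105]
contact_force: [-0.2, -0.6, -0.8]
opening: 0.397
grasp_force: 0.0
clock: 10.52
eef_pos: [561.9, 37.6, 22.7]
tcp_rot: [-3.142, 0.0, -3.105]
contact_force: [-0.3, 0.4, 0.1]
opening: 0.402
grasp_force: 0.0
```

View pics/w5.png

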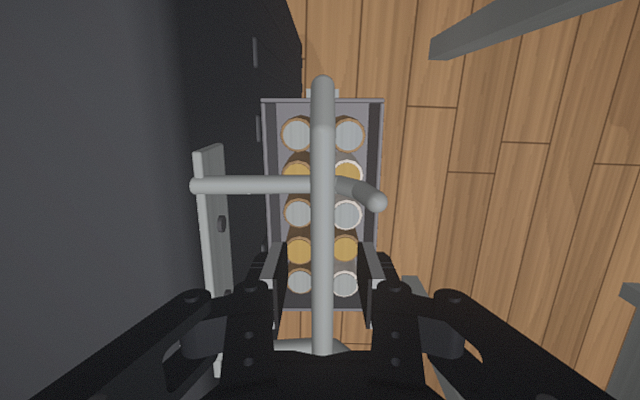

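The bar lies across the prongs with the tip outside it, and the fingers are open and clear. I'll retreat straight up and go over the pull handle.

```bash
python3 steer.py '0 0 0 0 0 -5 0.4; 0 0 0 0 0 -15 0.4; 0 0 0 0 0 -30 0.4; 0 0 0 0 0 -35 0.4; 0 0 0 0 0 -40 1' && python3 steer.py '0 0 0 0 -10 -40 1;0 0 0 0 -30 -25 1;0 0 0 0 -30 0 1;0 0 0 0 -35 0 1;0 0 0 0 -35 0 1'| head -4&& python3 steer.py '0 0 0 0 -35 0 1;0 0 0 0 -25 0 1;0 0 0 0 0 0 1;0 0 0 0 0 0 1;0 0 0 0 0 0 1'
python3 - <<'E'
from h import *
import pickle
W=imaging.camera_params("wrist");im=imaging.grab_frame("wrist")[:,:,::-1];pickle.dump(W,open("w6.pkl","wb"));cv2.imwrite("pics/w6.png",im)
print(proj(W,(571,-263,98)))
E
python3 steer.py '0 0 0 0 -20 0 1;0 0 0 0 -30 0 1;0 0 0 0 -20 0 1;0 0 0 0 0 0 1;0 0 0 0 0 0 1'
python3 - <<'E'
from h import *
import pickle
W=imaging.camera_params("wrist");im=imaging.grab_frame("wrist")[:,:,::-1];pickle.dump(W,open("w7.pkl","wb"));cv2.imwrite("pics/w7.png",im);print(proj(W,(571,-263,98)))
a=cv2.resize(cv2.imread("pics/w6.png"),(480,300),interpolation=3);b=cv2.resize(im,(480,300),interpolation=3)
s=imaging.grab_frame("scene")[:,:,::-1];t=imaging.grab_frame("top")[:,:,::-1]
cv2.imwrite("pics/s7.png",s);cv2.imwrite("pics/t7.png",t)
c=np.vstack([cv2.resize(s[80:180,240:340],(300,300),interpolation=2),cv2.resize(t[160:260,300:400],(300,300),interpolation=2)])
def lift(x): return np.clip(x.astype(float)*1.0,0,255)
g=lambda x:(255*(x/255.)**0.6).astype(np.uint8)
cv2.imwrite("pics/m7.png",np.hstack([g(np.vstack([a,b])),c]))
E
```

```text
clock: 10.98
eef_pos: [560.6, 37.5, 148.2]
tcp_rot: [-3.141, -0.003, -3.105]
contact_force: [1.7, 0.1, 1.0]
opening: 0.525
grasp_force: 0.0
clock: 11.4
eef_pos: [567.0, -103.4, 214.1]
tcp_rot: [-3.141, 0.002, -3.104]
contact_force: [0.9, 1.1, -0.1]
clock: 11.82
eef_pos: [568.8, -161.7, 212.7]
tcp_rot: [3.141, -0.0, -3.106]
contact_force: [0.9, 0.8, -0.8]
opening: 0.998
grasp_force: 0.0
[190.45489194 200.63208694]
clock: 12.28
eef_pos: [571.7, -231.6, 212.6]
tcp_rot: [3.141, -0.0, -3.106]
contact_force: [-0.3, 0.8, -0.7]
opening: 1.002
grasp_force: 0.0
[280.3033738  200.23866431]
```

View pics/m7.png

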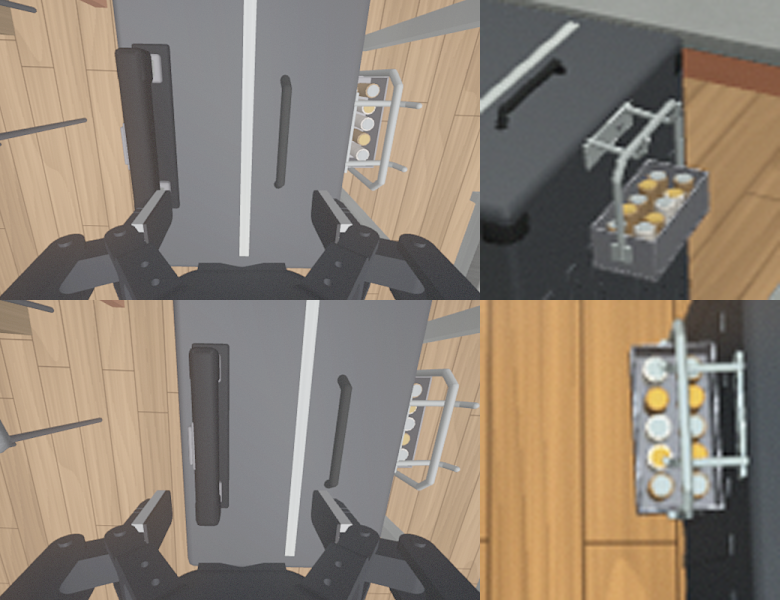

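Both prongs carry the tote's bar (crops on the right), and the tote hangs level. In the wrist views the grip's button is at about (166,194) and (256,195), and the grip bar is centred at about (274,195) in the second.

```bash
python3 - <<'E'
from h import *
import pickle
np.set_printoptions(precision=1,suppress=True)
A,B=[pickle.load(open(f"w{i}.pkl","rb")) for i in(6,7)];T=imaging.camera_params("top")
a,b=cv2.imread("pics/w6.png"),cv2.imread("pics/w7.png")
for n,im,c0,c1 in(("A",a,150,245),("B",b,240,315)):
    for y in(130,195,250): print(n,y,c0,im[y-1:y+2,c0:c1:3].mean((0,2)).astype(int))
print("button",tri([(A,(166,194.5)),(B,(255,194.5))]),"grip",tri([(A,(187,194.5)),(B,(274,194.5))]))
for u in((254,195),(274,195),(292,195),(272,63),(276,300)): print(u,plane(B,u,98))
E
```

```text
A 130 150 [135 136 140 145  34  42  45  46  44  44  45  43  42  40  36  33  31  27
  41  42  40  42  43  42  42  43  36  86  91  91  93  92]
A 195 150 [138 146 140 142 141 142 123  37  44  43  44  44  44  42  45  41  35  31
  30  27  40  40  38  39  43  39  39  38  42  91  92  90]
A 250 150 [135 139 141 144 139 135 134 138 100  32  43  44  43  45  42  43  43  40
  37  30  30  77 121 138 141 114  32  37  38  27  91  89]
B 130 240 [69 82 90 90 92 41 36 41 41 42 44 45 46 47 44 38 32 36 45 45 44 38 83 91
 90]
B 195 240 [135  67  82  87 112 126 116  35  42  41  40  45  43  46  46  43  32  27
  42  42  41  38  85  89  88]
B 250 240 [123 131  65  80  86  86  90  29  37  41  41  41  42  40  43  40  33  17
 124  37  40  36  90  87  87]
button (array([ 568. , -283.3,   94.4]), [0.2, 0.2]) grip (array([ 569. , -269.2,   88.9]), [0.2, 0.2])
(254, 195) [ 567.5 -283.3   98. ]
(274, 195) [ 566.9 -267.9   98. ]
(292, 195) [ 566.4 -254.    98. ]
(272, 63) [ 472.5 -268.6   98. ]
(276, 300) [ 660.9 -266.8   98. ]
```

Measured: the button face is at about (568,-283,94) and the grip centre at about (567.5,-265.5). The bar runs from x=472 to 661, so 189 mm long, as given. Going down onto it.

```bash
python3 steer.py '0 0 0.015 3 -17 5 1; 0 0 0 2.4 -16.8 15 1; 0 0 0 0 0 25 1; 0 0 0 0 0 25 1; 0 0 0 0 0 25 1'|head -4 && python3 steer.py '0 0 0 0 0 18 1;0 0 0 0 0 10 1;0 0 0 0 0 4 1;0 0 0 0 0 0 1;0 0 0 0 0 0 1' && for i in 1 2 3; do python3 steer.py '0 0 0 0 0 0 0.2;0 0 0 0 0 0 0.2;0 0 0 0 0 0 0.2;0 0 0 0 0 0 0.2' 20; done
```

```text
clock: 12.85
eef_pos: [567.4, -265.2, 117.1]
tcp_rot: [-3.141, 0.001, -3.12]
contact_force: [0.4, 0.1, -0.2]
clock: 13.27
eef_pos: [567.9, -266.0, 86.6]
tcp_rot: [-3.141, 0.001, -3.12]
contact_force: [-0.1, 0.5, -0.0]
opening: 1.0
grasp_force: 0.0
clock: 13.6
eef_pos: [567.6, -266.5, 86.4]
tcp_rot: [-3.141, 0.001, -3.12]
contact_force: [-0.6, -4.2, 3.4]
opening: 0.454
grasp_force: 2.5
clock: 13.93
eef_pos: [567.9, -269.8, 87.0]
tcp_rot: [-3.136, 0.002, -3.12]
contact_force: [-3.6, -17.1, 4.4]
opening: 0.303
grasp_force: 24.2
clock: 14.27
eef_pos: [567.8, -269.8, 87.1]
tcp_rot: [-3.136, 0.002, -3.12]
contact_force: [-4.1, -17.6, 4.1]
opening: 0.3
grasp_force: 24.2
```

```bash
python3 steer.py '0 0 0 0 -2.5 0 0;0 0 0 0 -2 0 0;0 0 0 0 0 0 0;0 0 0 0 0 0 0' 60;  python3 steer.py '0 0 0 0 0 0 0;0 0 0 0 0 0 0;0 0 0 0 0 0 0;0 0 0 0 0 0 0'
```

```text
clock: 14.6
eef_pos: [567.8, -270.1, 87.1]
tcp_rot: [3.141, 0.001, -3.121]
contact_force: [-2.6, 7.2, 12.0]
opening: 0.297
grasp_force: 59.8
clock: 14.93
eef_pos: [567.8, -270.0, 87.1]
tcp_rot: [3.141, 0.001, -3.121]
contact_force: [-2.4, 7.1, 11.6]
opening: 0.294
grasp_force: 59.8
```

```bash
python3 steer.py '0 0 0 0 0.8 -2 0;0 0 0 0 0 -4 0;0 0 0 0 0 -4 0;0 0 0 0 0 0 0;0 0 0 0 0 0 0';  python3 steer.py '0 0 0 0 0 -5 0;0 0 0 0 0 -8 0;0 0 0 0 0 -8 0;0 0 0 0 0 -4 0;0 0 0 0 0 0 0'
```

```text
clock: 15.35
eef_pos: [567.8, -270.0, 95.9]
tcp_rot: [-3.141, 0.001, -3.121]
contact_force: [3.8, -0.5, -2.1]
opening: 0.299
grasp_force: 60.3
clock: 15.77
eef_pos: [567.8, -270.0, 121.3]
tcp_rot: [-3.141, 0.001, -3.12]
contact_force: [4.0, -0.4, -1.7]
opening: 0.294
grasp_force: 60.6
```

```bash
python3 steer.py '0 0 0 0 0 -6 0;0 0 0 0 0 -12 0;0 0 0 0 0 -15 0;0 0 0 0 0 -15 0;0 0 0 0 0 -15 0';  python3 steer.py '0 0 0 0 0 -15 0;0 0 0 0 0 -15 0;0 0 0 0 0 -15 0;0 0 0 0 0 -15 0;0 0 0 0 0 -15 0';python3 steer.py '0 0 0 0 0 -15 0;0 0 0 0 0 -15 0;0 0 0 0 0 -12 0;0 0 0 0 0 -6 0;0 0 0 0 0 0 0'
```

```text
clock: 16.18
eef_pos: [567.8, -270.0, 183.5]
tcp_rot: [-3.141, 0.001, -3.121]
contact_force: [8.9, -1.5, -10.3]
opening: 0.294
grasp_force: 59.7
clock: 16.6
eef_pos: [567.7, -270.0, 258.4]
tcp_rot: [-3.141, 0.001, -3.12]
contact_force: [8.7, -2.1, -9.6]
opening: 0.299
grasp_force: 59.7
clock: 17.02
eef_pos: [567.8, -270.0, 307.6]
tcp_rot: [-3.141, 0.002, -3.12]
contact_force: [4.4, -0.5, -1.6]
opening: 0.295
grasp_force: 60.9
```

```bash
python3 steer.py '0 0 0 0 0 -5 0;0 0 0 0 0 -6 0;0 0 0 0 0 -5 0;0 0 0 0 0 -1 0;0 0 0 0 0 0 0'; for i in 1 2 3 4; do python3 steer.py '0 0 0 0 0 -1 0;0 0 0 0 0 0 0;0 0 0 0 0 0 0'|egrep 'eef|cont'; done
```

```text
clock: 17.43
eef_pos: [567.8, -270.0, 323.2]
tcp_rot: [-3.141, 0.001, -3.12]
contact_force: [6.6, -1.4, -2.0]
opening: 0.293
grasp_force: 60.7
eef_pos: [567.8, -270.0, 323.8]
contact_force: [7.6, -1.5, -5.5]
eef_pos: [567.8, -270.0, 324.6]
contact_force: [7.5, -1.8, -6.2]
eef_pos: [567.8, -270.0, 325.6]
contact_force: [8.0, -1.0, -6.4]
eef_pos: [567.8, -270.0, 326.5]
contact_force: [7.7, -1.2, -6.3]
```

```bash
for i in 1 2 3; do python3 steer.py '0 0 0 0 0 -0.7 0;0 0 0 0 0 0 0;0 0 0 0 0 0 0'|egrep 'eef|cont|open|grasp'; done
```

```text
eef_pos: [567.7, -270.0, 327.2]
contact_force: [7.5, -1.4, -6.9]
opening: 0.294
grasp_force: 60.1
eef_pos: [567.7, -270.0, 327.2]
contact_force: [9.4, -1.1, -11.2]
opening: 0.3
grasp_force: 60.2
eef_pos: [567.7, -270.0, 327.2]
contact_force: [10.9, -2.7, -15.0]
opening: 0.292
grasp_force: 60.4
```

The handle is hard against its second stop: 240 mm up, and the force is rising. Last, a numeric check that the tote and other things haven't moved, then hand in.

```bash
python3 - <<'E'
from h import *
s=imaging.grab_frame("scene")[:,:,::-1].astype(int);p=cv2.imread("pics/s7.png").astype(int);q=cv2.imread("pics/scene0.png").astype(int)
print(abs(s-p)[125:180,275:320].mean(),abs(s-q)[105:200,345:490].mean(), abs(s-q)[130:180,350:390].mean())
st=r.sense();print(st["contact_force"],st["opening"],st["grasp_force"],st["eef_pos"]);
d=abs(s-p)[125:180,275:320].mean()
if d<6: print(job.sign_off())
E
```

```text
1.1007407407407408 4.679879007864489 2.8028333333333335
[ 10.33977719  -3.13961778 -15.65355027] 0.29886253793952905 60.379642993211746 [ 567.74423984 -269.98611894  327.24607136]
the job is handed in; nothing more can be done
None
```

The job is handed in: the tote hangs released across both prongs, and the gripper is holding the pull handle at its second stop with the button squeezed in.

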